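# Lay the guitar parts back on their spray cards

### The job

The primed guitar parts are dry and go back on their cards for the next coat: set each of the four parts (gold humbucker cover, red single-coil cover, black knob, silver tuner) on the spray card that shows its own bare outline, lying flat and covering the outline squarely, with the tuner's key over the round end of its outline. Set them down rather than dropping them, let go of them all, and leave the green tape roll and the blue paint jar where they are.

Things in the scene. Friction and masses are not known exactly. Their poses are not given: they have to be found in the camera images.
- humbucker: Gold-coloured humbucker pickup cover, a loose flat block 70 x 38 x 20 mm (x, y, z) with six dark screw heads in a row along x; about 130 g. Origin: centre of the underside; x along its length, z up. It is easily gripped across its 38 mm width (y).
- single_coil: Red single-coil pickup cover, a loose narrow bar with round ends, 84 x 18 x 18 mm (x, y, z), six steel dots in a row along x; about 70 g. Origin: centre of the underside; x along its length, z up. Gripped across its 18 mm width (y).
- volume_knob: Black round volume knob with a silver disc on top, loose, 28 mm in diameter, 20 mm high, standing upright; about 40 g. Origin: centre of the underside, z up. Which way it is turned does not matter.
- tuner: Silver bass tuning machine, loose, about 100 g: base plate 50 x 26 x 5 mm, on it a housing 30 x 26 mm up to z = 17 mm, a post 12 mm thick up to z = 30 mm, and at one end, on a shaft, a round flat key 28 mm in diameter, 9 mm thick. Origin: plate's underside, under the post; x points to the key (centre at x = 48 mm); z up. Gripped across its 26 mm width (y).
- card_humbucker: Fixed paper spray card 104 x 70 x 4 mm, white rim, dark overspray, and on it a bare cream-white outline: wide rectangle 70 x 38 mm (humbucker), central, long side along x. Origin: centre of its underside; x along its length, z up. The part belongs with its origin above this one and its x axis parallel to this x, either way round.
- card_single_coil: Fixed paper spray card 104 x 70 x 4 mm, white rim, dark overspray, and on it a bare cream-white outline: narrow bar with round ends 84 x 18 mm (single-coil), central, along x. Origin: centre of its underside; x along its length, z up. The part belongs with its origin above this one and its x axis parallel to this x, either way round.
- card_knob: Fixed paper spray card 104 x 70 x 4 mm, white rim, dark overspray, and on it a bare cream-white outline: disc 28 mm in diameter (knob), central. Origin: centre of its underside; x along its length, z up. The knob belongs with its origin above this one.
- card_tuner: Fixed paper spray card 104 x 70 x 4 mm, white rim, dark overspray, and on it a bare cream-white outline: rectangle 50 x 26 mm (tuner's plate) centred at x = -18 mm, joined by a neck to a 28 mm disc (its key) centred at x = +30 mm. Origin: centre of its underside; x along its length, z up. The tuner's origin belongs above x = -18 mm, y = 0, its x axis pointing the same way as this x.
- tape_roll: Roll of green masking tape lying flat, loose, 72 mm outside and 50 mm inside diameter, 24 mm high. Not part of the job: leave it where it is. Origin: centre of its underside.
- paint_jar: Small closed blue paint jar with a white cap, loose, 50 mm in diameter and 50 mm high. Not part of the job: leave it where it is. Origin: centre of its underside.
There are look-alikes about, which are no part of the job. Of the things shaped like the humbucker, the gold one is meant. Several things have the shape of the single_coil; the one meant has the colours described above.

How it is judged:
By the outcome, as a careful person would: the job done as asked, in the order asked, and still so for the second after the job is handed in, with the robot touching nothing.
It also fails if it takes over 109 s, if anything falls off the work surface, if the arm or the gripper's body presses on something with over 40 N, if the wrist force passes 120 N, or if a joint passes its speed limit or range.

### The arm

A 6-joint arm with a two-finger parallel gripper is mounted at the origin on the work surface. World frame = base frame: x ahead of the robot, y to its left, z up, the work surface at z = 0. Lengths are in mm, angles in rad, forces in N, time in s.
With the tool pointing down it reaches from about 350 to 775 mm from the base axis. Payload 7.3 kg.
Tool frame: the origin (TCP) lies between the finger pads; the fingertips stand 8 mm ahead of it and the grasp point (between the pads) lies 11 mm behind it; y points along the fingers, z is the direction in which the jaws open and shut, and the axes are right-handed (so a half turn about y gives the same grasp; the last joint's range is limited). The gripper opens to 92 mm and grips with 3 to 60 N. Pads are 19 mm wide; open, the fingers measure 130 mm over their backs; the gripper's body (75 mm by 190 mm) begins 47 mm behind the grasp point.
Start: joints at [-1.323, 0.342, 1.524, -0, 1.275, -0.146], TCP at [201.466, -484.825, 234.741] pointing down, gripper open.
Joint ranges: [-2.53, 2.53], [-0.77, 2.02], [0.04, 2.7], [-1, 4.14], [0.28, 2.66], [-3.11, 3.11]. Speed limits (rad/s): [2.57, 2.57, 3.14, 3.14, 3.14, 3.14].

### API

Orientations are given as [roll, pitch, yaw] about the fixed x, y, z axes, in that order (R = Rz(yaw) Ry(pitch) Rx(roll)).
In Python, from plant import bot, vision, job gives the robot as it stands. The module is installed in compiled form; this text tells all that it offers.
- The arm moves only by the tool arm_command, never from a script. Its argument "deltas" is a list of rows, each a list of 4 numbers: the shift along the tool's x, y, z in m, then the turn about the tool's y in degrees. In form: [[x, y, z, twist], ...]. A call has 1 to 5 rows; each row shifts and turns the commanded pose from where the row before left it, along the tool's axes as they then stand; what a row does not reach is not made up. A row lasts 1/10 s, in which the tool goes at most 50 mm and 8.59 degrees, less where a joint would pass 70% of its speed; a pose out of reach is approached as far as the arm can. A call is refused whole if a number of a shift passes 0.05 or a number of a turn 8.59, either way. A call with a gripper value outside its range is refused whole. "claw" is the closure in counts, from 0 (fully open) to 255 (shut), set as the call begins (left out, the last holds). The fingers move at their own pace and stop on an object; the grip force is fixed at half the most. Time passes only in rows, so rows that do not move let the fingers close. It gives the time, the measured TCP pose, the force and the opening at its end, in the units of the state.
- bot.get_obs(): the state, without advancing time (a new reading comes with each control period).
- vision.capture(name): name is "scene" or "top"; returns a dict with "img" (480x640x3 uint8, red, green, blue), "camera_matrix" (3x3 intrinsics, pixels), "world_to_cam" (4x4, takes a point from world to camera coordinates). Camera axes: x right, y down, z forward; pixel columns grow to the right and rows downward; lengths in mm; the calibration is good to about 2 mm. A picture is of the moment at which its call begins. There is no depth.
- job.close_job(): hands the job in, once; it reports no verdict.
Trained networks look in a picture, given as the dict that the camera call returned (one of the last four; its "shot" number tells which), for a name from the list of things; names that differ only in an ending like _2 or _b are one class to them, and where a whole thing is asked for, a point or a joint stands for the part that bears it (a point fixed in the world has none). Each returns a list of dicts, best first, with "confidence" (0 to 1); they miss things now and then, are a little off and sometimes report something else, mostly with a low value. They report only what shows in the picture. A call takes as long as a camera call. They do not tell look-alikes from the thing itself.
- vision.find_in(picture, name): "xyz" ([x, y, z] in mm, in the coordinates of the camera as it stood for that picture, good to about 4 mm: the middle of the surface that is visible of it).
- vision.regions_of(picture, name): "mask" (480x640 bool, what is visible of it).
The state is a dict: "time": time; "joint_positions": joint angles; "dq": joint speeds; "tau": joint torques, N m; "tool_pos": TCP position; "tcp_rot": TCP orientation; "contact_force": force on the tool from outside, world axes, zero at the start; "moment": the same for the moment, N m; "grip_width": finger opening in mm.
Only numpy, scipy, OpenCV 4.12 (cv2) and the standard library are available. Lean on these libraries where they do the work, as an engineer would, in place of code of your own. Each camera call takes 0.05 s, during which the arm holds its last target. There are 200 camera calls.

## Working session

There is one attempt and no reset: what is moved stays moved. The work goes in short steps, Python scripts to look and compute and a tool call to move; the robot and the scene stay as the last step left them, time stands still between calls to the robot, and variables do not carry over. Pictures are saved under pics/ and viewed, about 12 in all and at most 16, crops included, and the job is handed in when it is done.

Besides the shell and the picture viewer there is one more tool, called after ">>>" by a JSON object that holds its "op" and its "data", one argument or row to a line. arm_command: Moves the arm, as the interface text tells. Its arguments: {"type":"object","properties":{"deltas":{"type":"array","items":{"type":"array","items":{"type":"number"}}},"claw":{"type":"number"}},"required":["deltas"]}

```bash
mkdir -p pics; cat > h.py <<'E'
import numpy as np, cv2
from plant import bot, vision, job
def ray(c,u,v,z):
    K=c["camera_matrix"];T=np.array(c["world_to_cam"]);R=T[:3,:3];t=T[:3,3]
    o=-R.T@t; d=R.T@np.linalg.inv(K)@np.array([u,v,1.0]); return o+d*(z-o[2])/d[2]
def proj(c,p):
    T=np.array(c["world_to_cam"]);q=c["camera_matrix"]@(T[:3,:3]@np.array(p)+T[:3,3]);return q[:2]/q[2]
def rect(c,mask,z):
    m=mask.astype(np.uint8);cs,_=cv2.findContours(m,cv2.RETR_EXTERNAL,cv2.CHAIN_APPROX_NONE)
    k=max(cs,key=cv2.contourArea)[:,0,:].astype(float)
    w=np.array([ray(c,u,v,z)[:2] for u,v in k],np.float32)
    r=cv2.minAreaRect(w);return r
def save(c,n,crop=None,s=1):
    im=c["img"][:,:,::-1]
    if crop: a,b,d,e=crop; im=im[b:e,a:d]
    cv2.imwrite("pics/"+n,cv2.resize(im,None,fx=s,fy=s,interpolation=cv2.INTER_CUBIC))
E
python3 - <<'E'
from h import *
print(bot.get_obs())
H={"humbucker":20,"single_coil":18,"volume_knob":20,"tuner":5,"card_humbucker":4,"card_single_coil":4,"card_knob":4,"card_tuner":4,"tape_roll":24,"paint_jar":50}
c=vision.capture("top");save(c,"top.png");s=vision.capture("scene");save(s,"scene.png")
T=np.array(c["world_to_cam"]);print("cam",-T[:3,:3].T@T[:3,3])
for n,h in H.items():
    for r in vision.regions_of(c,n):
        if r["confidence"]<.2: continue
        m=r["mask"];v,u=np.nonzero(m);q=rect(c,m,h)
        print(n,round(r["confidence"],2),"px",u.mean().round(1),v.mean().round(1),"col",c["img"][m].mean(0).round(),"rect",np.round(q[0],1),np.round(q[1],1),round(q[2],1))
E
```

```text
{'time': 0.0, 'joint_positions': array([-1.32302657e+00,  3.42708982e-01,  1.52503832e+00,  3.95359497e-06,
        1.27539527e+00, -1.45988531e-01]), 'dq': array([ 1.18001325e-03, -3.03098785e-03,  3.64617341e-04, -5.89942115e-04,
       -1.62745841e-03, -6.02952482e-05]), 'tau': array([ 2.50297953e-04, -4.31242669e+01, -2.44224358e+01,  7.16382475e-02,
        5.60106570e-02, -1.31319239e-04]), 'tool_pos': array([ 201.34948819, -484.4164111 ,  234.04465422]), 'tcp_rot': array([-1.57232921e+00,  2.29207905e-04, -2.74783569e+00]), 'contact_force': array([-0.16533596, -0.20010168,  0.6370358 ]), 'moment': array([-0.0338272 , -0.0329314 , -0.01447184]), 'grip_width': 91.65160666658299}
cam [ 392.40724114   16.75187912 1012.01041018]
humbucker 0.86 px 171.4 230.5 col [165. 133.  74.] rect [578.6 353.5] [42.7 69.7] 38.5
humbucker 0.74 px 148.4 179.0 col [172. 123. 141.] rect [690.7 408.3] [75.2 38. ] 59.0
single_coil 0.92 px 472.5 156.5 col [156. 121.  71.] rect [ 740.  -283.1] [84.  26.2] 61.6
single_coil 0.59 px 431.0 204.9 col [183.  88.  82.] rect [ 633.5 -191.7] [17.2 84.3] 42.4
vol
[... 472 characters left out ...]
 px 161.9 305.5 col [123. 122. 113.] rect [425.5 369.1] [104.7  70.4] 3.7
card_single_coil 0.46 px 170.5 231.0 col [165. 133.  75.] rect [581.2 359.5] [43.7 72.4] 40.9
card_knob 0.93 px 348.9 202.6 col [125. 122. 109.] rect [642.3 -19. ] [ 70.3 105.8] 72.5
card_tuner 0.62 px 249.6 270.6 col [136. 136. 128.] rect [496.9 189.4] [106.   69.8] 19.6
tape_roll 0.79 px 514.9 310.8 col [ 68. 126.  79.] rect [ 412.6 -350.5] [76.1 71.6] 86.6
paint_jar 0.81 px 256.9 196.9 col [150. 157. 165.] rect [643.3 171. ] [57.9 45.6] 26.8
paint_jar 0.41 px 503.6 224.1 col [121. 123. 126.] rect [ 585.2 -329.2] [23.8 31.3] 43.7
paint_jar 0.21 px 249.9 270.8 col [136. 136. 128.] rect [491.9 182.3] [101.1  68.2] 19.5
```

View pics/top.png

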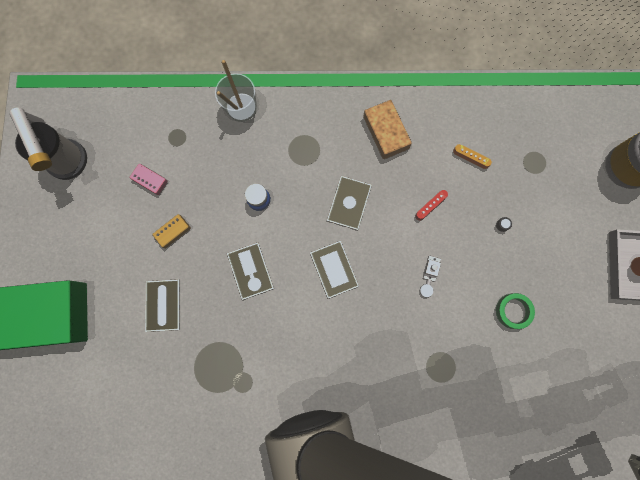

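View pics/scene.png

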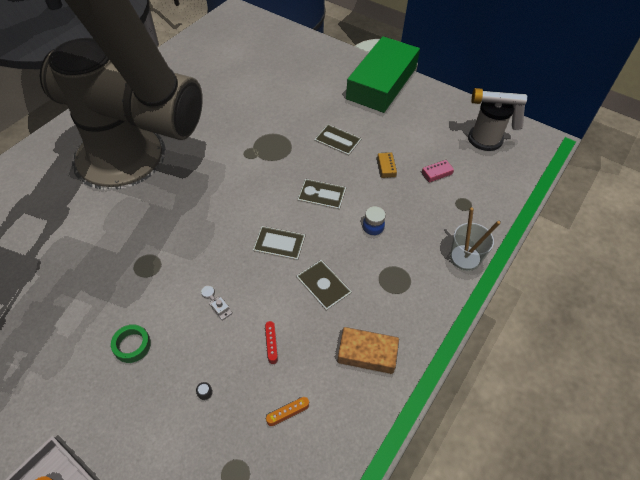

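The gold humbucker is at px (171,231), with a pink look-alike at (148,179). The red single-coil is at (432,205), with an orange look-alike at (472,156). The knob is at (504,224), and the tuner is at (432,268) with its key at (427,290). The cards are single-coil (162,305), tuner (250,271, disc towards the bottom), humbucker (334,269) and knob (349,203). Next I'll fit the poses precisely.

```bash
cat > fit.py <<'E'
from h import *
from scipy.optimize import minimize
S=4
def box(x0,x1,y0,y1,z0,z1): return np.array([[x,y,z] for x in(x0,x1) for y in(y0,y1) for z in(z0,z1)],float)
def cyl(cx,r,z0,z1): a=np.linspace(0,2*np.pi,24,False); return np.array([[cx+r*np.cos(t),r*np.sin(t),z] for t in a for z in(z0,z1)])
card=[box(-52,52,-35,35,0,4)]
M={"humbucker":[box(-35,35,-19,19,0,20)],"single_coil":[np.vstack([cyl(-33,9,0,18),cyl(33,9,0,18)])],"volume_knob":[cyl(0,14,0,20)],
"tuner":[box(-25,25,-13,13,0,5),box(-15,15,-13,13,0,17),cyl(0,6,0,30),cyl(48,14,6,15),box(15,40,-3,3,8,13)],
"card_humbucker":card,"card_single_coil":card,"card_knob":card,"card_tuner":card}
def sil(c,parts,p,z0,win):
    x,y,t=p;u0,v0,u1,v1=win;im=np.zeros(((v1-v0)*S,(u1-u0)*S),np.uint8)
    R=np.array([[np.cos(t),-np.sin(t),0],[np.sin(t),np.cos(t),0],[0,0,1]])
    for P in parts:
        q=np.array([proj(c,R@k+[x,y,z0]) for k in P]); q=((q-[u0,v0]+.5)*S-.5)
        h=cv2.convexHull(q.astype(np.float32))
        cv2.fillConvexPoly(im,np.round(h*16).astype(np.int32),255,shift=4)
    return cv2.resize(im,((u1-u0),(v1-v0)),interpolation=cv2.INTER_AREA)/255.
def fit(views,name,p0,z0=0):
    """views: list of (cap, mask)."""
    V=[]
    for c,m in views:
        v,u=np.nonzero(m);V.append((c,m,(u.min()-8,v.min()-8,u.max()+9,v.max()+9)))
    def cost(q):
        e=0
        for c,m,w in V:
            s=sil(c,M[name],(q[0],q[1],q[2]/50),z0,w);mm=m[w[1]:w[3],w[0]:w[2]]
            e+=np.abs(s-mm).sum()/mm.sum()
        return e
    x0=np.array([p0[0],p0[1],p0[2]*50])
    sim=np.vstack([x0,x0+[6,0,0],x0+[0,6,0],x0+[0,0,6]])
    r=minimize(cost,x0,method="Nelder-Mead",options=dict(initial_simplex=sim,xatol=.05,fatol=1e-4))
    return r.x[0],r.x[1],np.degrees(r.x[2]/50),r.fun/len(V)
def best(c,name,xy,h):
    "network mask of name in c whose middle lies nearest to the expected place"
    e=proj(c,[*xy,h/2]);o=[]
    for r in vision.regions_of(c,name):
        v,u=np.nonzero(r["mask"]);d=np.hypot(u.mean()-e[0],v.mean()-e[1])
        if d<12:o.append((d-5*r["confidence"],r["mask"]))
    return min(o,key=lambda k:k[0])[1] if o else None
E
cat > meas.py <<'E'
from fit import *
G={"humbucker":(579,353,-51,20),"single_coil":(633,-191,-48,18),"volume_knob":(589,-335,0,20),"tuner":(497,-190,167,5),
"card_humbucker":(499,13.5,21,4),"card_single_coil":(425,369,3.7,4),"card_knob":(642,-19,-17.5,4),"card_tuner":(497,189,-160.4,4)}
E
python3 - <<'E'
from meas import *
c=vision.capture("top");s=vision.capture("scene")
for n,(x,y,t,h) in G.items():
    for lab,cs in(("top",[c]),("scene",[s]),("both",[c,s])):
        vs=[(k,best(k,n,(x+(-17 if n=="tuner" else 0),y+(4 if n=="tuner" else 0)),h)) for k in cs]
        vs=[a for a in vs if a[1] is not None]
        if len(vs)<len(cs): print(n,lab,"missing");continue
        print(n,lab,np.round(fit(vs,n,(x,y,np.radians(t))),2))
save(c,"parts.png",(390,130,530,330),4);save(c,"cards.png",(130,160,380,340),3.2)
E
```

```text
humbucker top [ 5.7971e+02  3.5648e+02 -4.9950e+01  1.0000e-01]
humbucker scene [ 5.7572e+02  3.5878e+02 -5.3410e+01  2.3000e-01]
humbucker both [ 5.7912e+02  3.5653e+02 -5.1500e+01  1.8000e-01]
single_coil top [ 6.3568e+02 -1.9275e+02 -4.8310e+01  8.0000e-02]
single_coil scene [ 6.3245e+02 -1.9059e+02 -4.8280e+01  9.0000e-02]
single_coil both [ 6.3422e+02 -1.9187e+02 -4.8400e+01  1.2000e-01]
volume_knob top [ 5.9305e+02 -3.4399e+02  4.2300e+00  9.0000e-02]
volume_knob scene [ 5.9066e+02 -3.4149e+02  9.9400e+00  9.0000e-02]
volume_knob both [ 5.9198e+02 -3.4264e+02  2.4800e+00  1.4000e-01]
tuner top [ 5.0135e+02 -1.8990e+02  1.6393e+02  1.0000e-01]
tuner scene [ 4.9964e+02 -1.8773e+02  1.6553e+02  1.9000e-01]
tuner both [ 5.0041e+02 -1.8924e+02  1.6406e+02  1.6000e-01]
card_humbucker top [4.9911e+02 1.3730e+01 2.1330e+01 4.0000e-02]
card_humbucker scene [4.9739e+02 1.5620e+01 2.0910e+01 4.0000e-02]
card_humbucker both [4.9826e+02 1.4660e+01 2.0690e+01 6.0000e-02]
card_single_coil top [4.2506e+02 3.7010e+02 3.9800e+00 4.0000e-02]
card_single_coil scene [4.2123e+02 3.7175e+02 3.5100e+00 5.0000e-02]
card_single_coil both [4.2336e+02 3.7114e+02 3.5000e+00 6.0000e-02]
card_knob top [ 6.426e+02 -1.836e+01 -1.654e+01  5.000e-02]
card_knob scene [ 6.4032e+02 -1.6950e+01 -1.7430e+01  7.0000e-02]
card_knob both [ 6.4139e+02 -1.7950e+01 -1.7110e+01  7.0000e-02]
card_tuner top [ 4.9808e+02  1.9021e+02 -1.5981e+02  5.0000e-02]
card_tuner scene [ 4.9429e+02  1.9207e+02 -1.5943e+02  8.0000e-02]
card_tuner both [ 4.9668e+02  1.9085e+02 -1.5965e+02  9.0000e-02]
```

```bash
cat > plan.py <<'E'
import sys,json
from h import *
def plan(x,y,z,yaw=None,step=45,deg=8):
    o=bot.get_obs();p=o["tool_pos"];w=o["tcp_rot"][2]
    tw=0 if yaw is None else (np.radians(yaw)-w+np.pi)%(2*np.pi)-np.pi
    d=np.array([x,y,z])-p
    n=max(1,int(np.ceil(max(np.linalg.norm(d)/step,abs(np.degrees(tw))/deg))))
    t=w;cur=p.copy();rows=[]
    for i in range(1,n+1):
        e=p+d*i/n-cur; c,s=np.cos(t),np.sin(t)
        r=np.array([e[0]*c+e[1]*s,-e[2],-e[0]*s+e[1]*c]);r=np.round(r,0 if i<n else 1)
        cur=cur+[r[0]*c-r[2]*s,r[0]*s+r[2]*c,-r[1]]
        a=round(float(np.degrees(tw))*i/n-float(np.degrees(w-t))*-1,1); t+=np.radians(-0+a)
        rows.append([round(float(v)/1000,4)+0 for v in r]+[-a])
    q=o["joint_positions"][0]
    print("at",p.round(1),"yaw",np.degrees(w).round(2),"f",o["contact_force"].round(1),"w",round(o["grip_width"],1),"t",round(o["time"],2))
    for k in range(0,n,5): print(json.dumps(rows[k:k+5]))
if __name__=="__main__": plan(*[None if a=="-" else float(a) for a in sys.argv[1:]])
E
python3 plan.py 591.9 -342.8 100 -; ls pics
```

```text
at [ 201.5 -484.8  234.7] yaw -157.44 f [0.3 0.6 0.9] w 91.7 t 2.3
[[-0.042, 0.013, 0.002, -0.0], [-0.041, 0.014, 0.002, -0.0], [-0.042, 0.013, 0.002, -0.0], [-0.041, 0.014, 0.001, -0.0], [-0.042, 0.013, 0.002, -0.0]]
[[-0.041, 0.014, 0.002, -0.0], [-0.042, 0.013, 0.002, -0.0], [-0.041, 0.014, 0.002, -0.0], [-0.042, 0.013, 0.002, -0.0], [-0.041, 0.0137, 0.0017, -0.0]]
cards.png
parts.png
scene.png
top.png
```

View pics/cards.png

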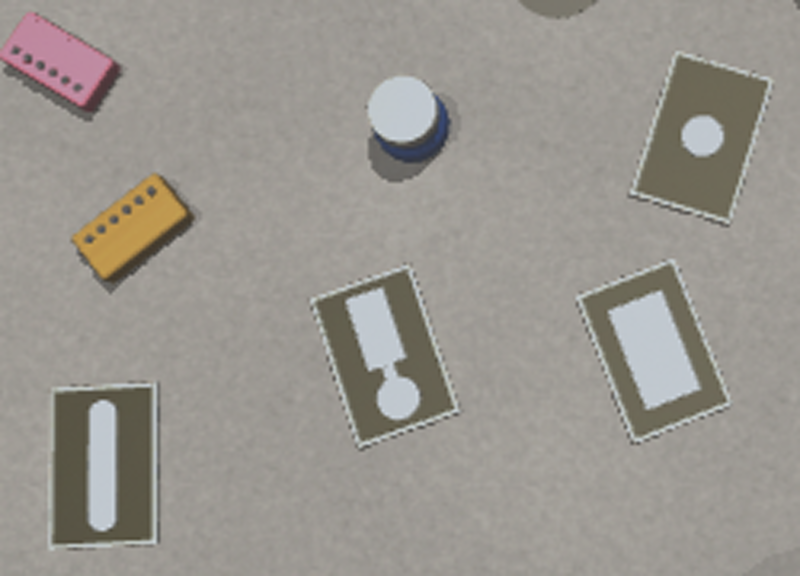

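The cards are as expected: the tuner card's disc points towards the bottom right at crop px (398,397), and all the outlines are clear. I'll start with the knob.

>>> {"op": "arm_command", "data": {
  "deltas": [
    [-0.042,0.013,0.002,0],
    [-0.041,0.014,0.002,0],
    [-0.042,0.013,0.002,0],
    [-0.041,0.014,0.001,0],
    [-0.042,0.013,0.002,0]
  ],
  "claw": 0
}}

```text
time: 2.8
tool_pos: [398.4, -412.6, 167.2]
tcp_rot: [-1.571, -0.0, -2.748]
contact_force: [0.1, -1.0, -0.1]
grip_width: 91.9
```

>>> {"op": "arm_command", "data": {
  "deltas": [
    [-0.041,0.014,0.002,0],
    [-0.042,0.013,0.002,0],
    [-0.041,0.014,0.002,0],
    [-0.042,0.013,0.002,0],
    [-0.041,0.014,0.002,0]
  ]
}}

```text
time: 3.3
tool_pos: [593.7, -342.4, 99.2]
tcp_rot: [-1.57, 0.0, -2.748]
contact_force: [0.3, 0.0, 0.2]
grip_width: 91.7
```

>>> {"op": "arm_command", "data": {
  "deltas": [
    [0,0,0,0],
    [0,0,0,0]
  ]
}}

```text
time: 3.5
tool_pos: [592.3, -342.2, 98.6]
tcp_rot: [-1.572, -0.001, -2.746]
contact_force: [-0.2, 0.5, -0.3]
grip_width: 92.3
```

>>> {"op": "arm_command", "data": {
  "deltas": [
    [0,0.03,0,0],
    [0,0.03,0,0],
    [0,0.018,0,0],
    [0,0.01,0,0],
    [0,0,0,0]
  ]
}}

```text
time: 4.0
tool_pos: [590.7, -343.6, 11.1]
tcp_rot: [-1.572, -0.001, -2.749]
contact_force: [0.7, -0.4, 0.6]
grip_width: 91.5
```

>>> {"op": "arm_command", "data": {
  "deltas": [
    [0,0,0,0],
    [0,0,0,0],
    [0,0,0,0],
    [0,0,0,0],
    [0,0,0,0]
  ],
  "claw": 255
}}

```text
time: 4.5
tool_pos: [592.2, -343.2, 12.1]
tcp_rot: [-1.57, 0.0, -2.748]
contact_force: [-0.1, -0.8, -0.1]
grip_width: 56.5
```

>>> {"op": "arm_command", "data": {
  "deltas": [
    [0,0,0,0],
    [0,0,0,0],
    [0,0,0,0],
    [0,0,0,0],
    [0,0,0,0]
  ]
}}

```text
time: 5.0
tool_pos: [592.0, -343.1, 11.7]
tcp_rot: [-1.571, -0.0, -2.748]
contact_force: [0.5, 0.9, -0.3]
grip_width: 27.3
```

>>> {"op": "arm_command", "data": {
  "deltas": [
    [0,-0.03,0,0],
    [0,-0.03,0,0],
    [0,-0.03,0,0],
    [0,-0.02,0,0],
    [0,0,0,0]
  ]
}}

```text
time: 5.5
tool_pos: [593.5, -344.2, 125.4]
tcp_rot: [-1.565, 0.003, -2.748]
contact_force: [0.3, 0.1, 0.1]
grip_width: 27.2
```

```bash
python3 - <<'E'
from meas import *
c=vision.capture("top");s=vision.capture("scene")
for n,k in(("top",c),("scene",s)):
    for r in vision.regions_of(k,"volume_knob")[:2]:
        v,u=np.nonzero(r["mask"]);print(n,r["confidence"],u.mean(),v.mean(),r["mask"].sum())
e=proj(s,[592,-342,110]);x,y=map(int,e);save(s,"k1.png",(max(0,x-100),max(0,y-90),x+100,y+60),4)
E
python3 plan.py 641.4 -18 120 -
```

```text
at [ 591.2 -342.6  119.7] yaw -157.43 f [-0.8  0.7  0.2] w 26.8 t 5.7
[[-0.021, 0.0, -0.035, -0.0], [-0.022, 0.0, -0.035, -0.0], [-0.021, 0.0, -0.035, -0.0], [-0.021, 0.0, -0.035, -0.0], [-0.022, 0.0, -0.035, -0.0]]
[[-0.021, 0.0, -0.035, -0.0], [-0.022, 0.0, -0.035, -0.0], [-0.0209, -0.0003, -0.0354, -0.0]]
```

View pics/k1.png

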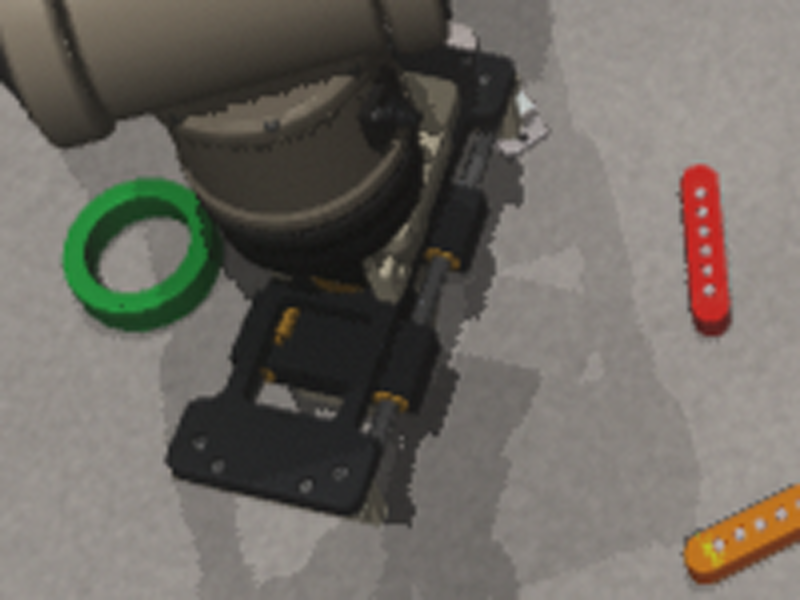

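The grip is 27 mm wide, so the knob is held, although the gripper hides it from view. I'll carry it over.

>>> {"op": "arm_command", "data": {
  "deltas": [
    [-0.021,0,-0.035,0],
    [-0.022,0,-0.035,0],
    [-0.021,0,-0.035,0],
    [-0.021,0,-0.035,0],
    [-0.022,0,-0.035,0]
  ]
}}

```text
time: 6.2
tool_pos: [622.9, -138.7, 119.9]
tcp_rot: [-1.573, -0.002, -2.748]
contact_force: [0.3, -1.2, -0.5]
grip_width: 27.0
```

>>> {"op": "arm_command", "data": {
  "deltas": [
    [-0.021,0,-0.035,0],
    [-0.022,0,-0.035,0],
    [-0.021,0,-0.0355,0],
    [0,0,0,0],
    [0,0,0,0]
  ]
}}

```text
time: 6.7
tool_pos: [641.6, -17.5, 120.1]
tcp_rot: [-1.572, -0.002, -2.746]
contact_force: [0.4, -0.3, -0.1]
grip_width: 26.9
```

```bash
python3 plan.py 641.4 -17.7 30 - 20
```

```text
at [641.6 -17.5 120.1] yaw -157.31 f [ 0.4 -0.3 -0.1] w 26.9 t 6.7
[[0.0, 0.018, 0.0, -0.0], [0.0, 0.018, 0.0, -0.0], [0.0, 0.018, 0.0, -0.0], [0.0, 0.018, 0.0, -0.0], [0.0003, 0.0181, 0.0001, -0.0]]
```

>>> {"op": "arm_command", "data": {
  "deltas": [
    [0,0.03,0,0],
    [0,0.03,0,0],
    [0,0.025,0,0],
    [0,0.01,0,0],
    [0,0.005,0,0]
  ]
}}

```text
time: 7.2
tool_pos: [641.5, -19.7, 20.3]
tcp_rot: [-1.572, -0.002, -2.749]
contact_force: [-0.2, 0.4, -0.8]
grip_width: 27.0
```

>>> {"op": "arm_command", "data": {
  "deltas": [
    [0,0.002,0,0],
    [0,0.001,0,0],
    [0,0.001,0,0],
    [0,0,0,0],
    [0,0,0,0]
  ]
}}

```text
time: 7.7
tool_pos: [642.6, -18.4, 18.3]
tcp_rot: [-1.57, 0.001, -2.748]
contact_force: [-0.1, 0.0, -0.4]
grip_width: 27.0
```

>>> {"op": "arm_command", "data": {
  "deltas": [
    [0,0,0,0],
    [0,0,0,0],
    [0,0,0,0],
    [0,0,0,0],
    [0,0,0,0]
  ],
  "claw": 110
}}

```text
time: 8.2
tool_pos: [642.3, -18.5, 17.7]
tcp_rot: [-1.571, 0.0, -2.748]
contact_force: [0.0, 0.4, -0.5]
grip_width: 51.4
```

>>> {"op": "arm_command", "data": {
  "deltas": [
    [0,-0.02,0,0],
    [0,-0.035,0,0],
    [0,-0.045,0,0],
    [0,0,0,0],
    [0,0,0,0]
  ]
}}

```text
time: 8.7
tool_pos: [642.9, -18.6, 119.1]
tcp_rot: [-1.569, 0.002, -2.748]
contact_force: [-0.2, -0.3, -0.4]
grip_width: 52.3
```

```bash
python3 plan.py 500.5 -188.8 90 164 45 8
```

```text
at [642.9 -18.6 119.1] yaw -157.44 f [-0.2 -0.3 -0.4] w 52.3 t 8.7
[[0.039, 0.006, 0.021, 7.7], [0.037, 0.006, 0.025, 7.7], [0.032, 0.005, 0.03, 7.7], [0.028, 0.006, 0.035, 7.8], [0.0236, 0.0061, 0.0375, 7.7]]
```

>>> {"op": "arm_command", "data": {
  "deltas": [
    [0.039,0.006,0.021,7.7],
    [0.037,0.006,0.025,7.7],
    [0.032,0.005,0.03,7.7],
    [0.028,0.006,0.035,7.7],
    [0.024,0.006,0.037,7.7]
  ]
}}

```text
time: 9.2
tool_pos: [497.5, -188.9, 87.1]
tcp_rot: [-1.571, -0.002, 2.858]
contact_force: [-0.3, -0.6, 0.2]
grip_width: 52.2
```

>>> {"op": "arm_command", "data": {
  "deltas": [
    [0,0,0,0],
    [0,0,0,0],
    [0,0,0,0]
  ]
}}

```text
time: 9.5
tool_pos: [499.8, -187.6, 88.1]
tcp_rot: [-1.571, -0.001, 2.865]
contact_force: [0.5, -0.5, -0.4]
grip_width: 52.1
```

```bash
python3 - <<'E'
from meas import *
c=vision.capture("top");s=vision.capture("scene")
for lab,k in(("top",c),("scene",s)):
    m=best(k,"volume_knob",(641,-18),24)
    if m is not None: print(lab,np.round(fit([(k,m)],"volume_knob",(641,-18,0),4),2))
a=c["img"][160:245,310:390];b=s["img"][240:325,280:370]
cv2.imwrite("pics/kn.png",cv2.hconcat([cv2.resize(a,(400,400),interpolation=cv2.INTER_CUBIC),cv2.resize(b,(400,400),interpolation=cv2.INTER_CUBIC)])[:,:,::-1])
E
python3 plan.py 500.5 -188.8 85 164 45 8
```

```text
top [ 6.4525e+02 -1.9060e+01  4.9700e+00  2.2000e-01]
scene [ 6.4163e+02 -1.7130e+01  3.1300e+00  1.5000e-01]
at [ 500.2 -187.3   88.6] yaw 164.18 f [0.3 0.3 1. ] w 52.3 t 9.7
[[-0.0008, 0.0036, 0.0014, 0.2]]
```

View pics/kn.png

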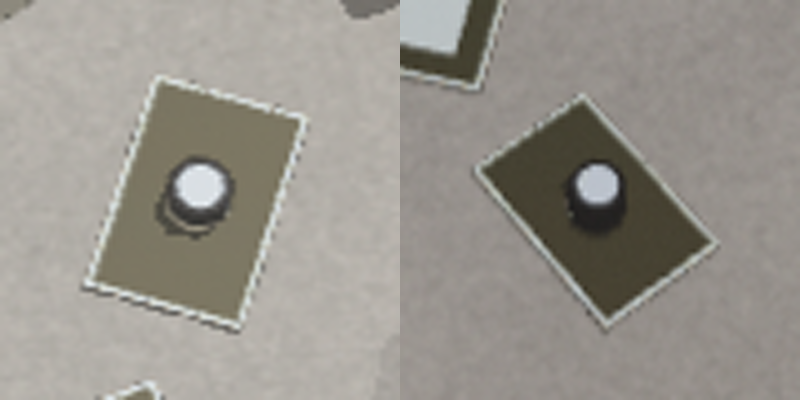

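The knob is upright on its card, but a thin cream crescent shows at the lower left (px 180,232 in the left crop). I'll measure the silver disc's centre against the bare disc in the first pictures.

```bash
cat > bright.py <<'E'
from h import *
def bright(img,c,xy,z,r=16,thr=165):
    "centroid (world) of bright blob near xy at height z"
    u,v=proj(c,[*xy,z]);u,v=int(round(u)),int(round(v));k=img[v-r:v+r+1,u-r:u+r+1].min(2).astype(float)
    lo,hi=np.median(k),k.max(); m=(k>(lo+hi)/2).astype(np.uint8)
    n,l,st,ce=cv2.connectedComponentsWithStats(m)
    i=l[r,r] if l[r,r] else 1+np.argmax(st[1:,4])
    w=np.where(cv2.dilate((l==i).astype(np.uint8),np.ones((3,3)))>0,np.clip((k-lo)/(hi-lo),0,1),0);V,U=np.mgrid[-r:r+1,-r:r+1]
    return ray(c,u+(w*U).sum()/w.sum(),v+(w*V).sum()/w.sum(),z)[:2],w.sum()
E
python3 - <<'E'
from bright import *
for n in("top","scene"):
    c=vision.capture(n);old=cv2.imread(f"pics/{n}.png")
    a=bright(old,c,(641.5,-18),4,10);b=bright(c["img"],c,(641.5,-18),24,10)
    print(n,a,b,"knob-outline",(b[0]-a[0]).round(2))
    print("orig knob",bright(old,c,(592,-343),20,10))
E
```

```text
top (array([643.20456898, -19.48046668]), np.float64(130.32380952380953)) (array([644.46568014, -19.79240343]), np.float64(66.58333333333333)) knob-outline [ 1.26 -0.31]
orig knob (array([ 593.28476377, -343.81530382]), np.float64(60.97727272727273))
scene (array([639.82858765, -17.18974089]), np.float64(118.06201550387597)) (array([641.28640275, -17.78956544]), np.float64(60.39855072463768)) knob-outline [ 1.46 -0.6 ]
orig knob (array([ 590.27263402, -341.51352569]), np.float64(73.1063829787234))
```

The knob is 1.4 mm off the outline and both cameras agree, so I may re-seat it at the end. Now the tuner.

>>> {"op": "arm_command", "data": {
  "deltas": [
    [-0.001,0.03,0.0014,0.2],
    [0,0.03,0,0],
    [0,0.01,0,0],
    [0,0.0075,0,0],
    [0,0,0,0]
  ]
}}

```text
time: 10.3
tool_pos: [500.2, -189.7, 11.1]
tcp_rot: [-1.571, -0.0, 2.86]
contact_force: [0.3, 0.0, 1.1]
grip_width: 52.1
```

>>> {"op": "arm_command", "data": {
  "deltas": [
    [0,0,0,0],
    [0,0,0,0],
    [0,0,0,0],
    [0,0,0,0],
    [0,0,0,0]
  ],
  "claw": 255
}}

```text
time: 10.8
tool_pos: [500.5, -190.0, 11.9]
tcp_rot: [-1.571, 0.001, 2.86]
contact_force: [-0.6, 0.9, 4.4]
grip_width: 25.8
```

>>> {"op": "arm_command", "data": {
  "deltas": [
    [0,0,0,0],
    [0,0,0,0],
    [0,0,0,0]
  ]
}}

```text
time: 11.1
tool_pos: [500.5, -190.0, 11.8]
tcp_rot: [-1.571, 0.001, 2.86]
contact_force: [-0.1, 0.8, 5.6]
grip_width: 25.8
```

>>> {"op": "arm_command", "data": {
  "deltas": [
    [0,-0.02,0,0],
    [0,-0.03,0,0],
    [0,-0.03,0,0],
    [0,-0.03,0,0],
    [0,0,0,0]
  ]
}}

```text
time: 11.6
tool_pos: [502.1, -190.9, 125.0]
tcp_rot: [-1.569, 0.007, 2.86]
contact_force: [0.2, -0.5, -1.3]
grip_width: 25.4
```

```bash
python3 - <<'E'
import numpy as np
t=np.radians(-159.8);c=np.array([496.2,191.1]);print(c-18*np.array([np.cos(t),np.sin(t)]))
E
python3 plan.py 513.1 197.4 120 -159.8 45 8
```

```text
[513.09287441 197.31536758]
at [ 502.1 -190.9  125. ] yaw 163.87 f [ 0.2 -0.5 -1.3] w 25.4 t 11.6
[[0.011, 0.001, -0.042, -4.0], [0.008, 0.0, -0.042, -4.1], [0.005, 0.001, -0.043, -4.0], [0.001, 0.0, -0.043, -4.0], [-0.001, 0.001, -0.043, -4.1]]
[[-0.004, 0.0, -0.043, -4.0], [-0.007, 0.001, -0.043, -4.1], [-0.011, 0.0, -0.042, -4.0], [-0.0129, 0.001, -0.0408, -4.0]]
```

>>> {"op": "arm_command", "data": {
  "deltas": [
    [0.011,0.001,-0.042,-4.0],
    [0.008,0,-0.042,-4.1],
    [0.005,0.001,-0.043,-4.0],
    [0.001,0,-0.043,-4.0],
    [-0.001,0.001,-0.043,-4.1]
  ]
}}

```text
time: 12.1
tool_pos: [505.7, 27.2, 117.2]
tcp_rot: [-1.571, -0.001, -3.068]
contact_force: [1.0, 0.4, -0.5]
grip_width: 26.0
```

>>> {"op": "arm_command", "data": {
  "deltas": [
    [-0.004,0,-0.043,-4.0],
    [-0.007,0.001,-0.043,-4.1],
    [-0.011,0,-0.042,-4.0],
    [-0.013,0.001,-0.041,-4.0],
    [0,0,0,0]
  ]
}}

```text
time: 12.6
tool_pos: [510.2, 203.1, 114.9]
tcp_rot: [-1.572, -0.001, -2.783]
contact_force: [0.7, -1.6, -0.4]
grip_width: 25.7
```

>>> {"op": "arm_command", "data": {
  "deltas": [
    [0,0.03,0,0],
    [0,0.03,0,0],
    [0,0,0,0],
    [0,0,0,0],
    [0,0,0,0]
  ]
}}

```text
time: 13.1
tool_pos: [512.1, 198.4, 57.3]
tcp_rot: [-1.57, 0.002, -2.79]
contact_force: [0.2, -0.1, -0.0]
grip_width: 26.0
```

```bash
python3 plan.py 513.1 197.4 21 -159.8 20
python3 - <<'E'
from h import *
c=vision.capture("top");s=vision.capture("scene")
a=c["img"][220:325,195:300];b=s["img"][120:230,260:370]
cv2.imwrite("pics/tu.png",cv2.hconcat([cv2.resize(a,(400,400),interpolation=cv2.INTER_CUBIC),cv2.resize(b,(400,400),interpolation=cv2.INTER_CUBIC)])[:,:,::-1])
E
```

```text
at [512.1 198.4  57.3] yaw -159.88 f [ 0.2 -0.1 -0. ] w 26.0 t 13.1
[[0.0, 0.018, 0.001, -0.0], [-0.0006, 0.0183, 0.0003, -0.1]]
```

View pics/tu.png

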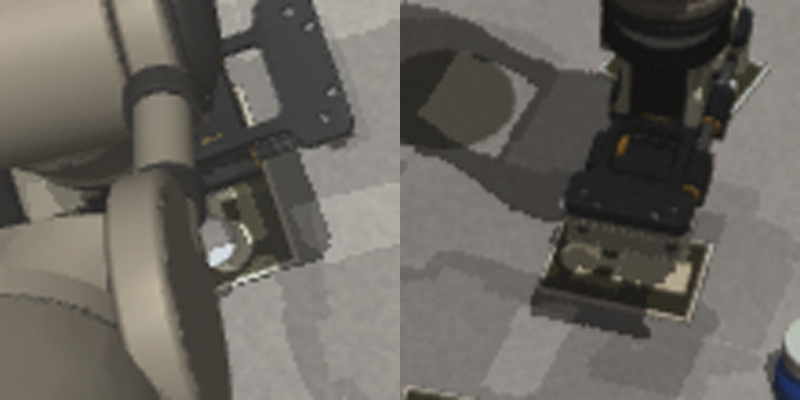

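The tuner's key is over the disc end of its card (px 225,240 in the left crop). Lowering it until it touches.

>>> {"op": "arm_command", "data": {
  "deltas": [
    [-0.001,0.02,0.001,0],
    [0,0.015,0,0],
    [0,0.005,0,0],
    [0,0,0,0],
    [0,0,0,0]
  ]
}}

```text
time: 13.7
tool_pos: [513.1, 198.2, 17.1]
tcp_rot: [-1.571, 0.002, -2.79]
contact_force: [0.7, 0.4, -0.3]
grip_width: 26.0
```

>>> {"op": "arm_command", "data": {
  "deltas": [
    [0,0.001,0,0],
    [0,0,0,0],
    [0,0,0,0]
  ]
}}

```text
time: 14.0
tool_pos: [513.0, 198.2, 15.8]
tcp_rot: [-1.571, 0.001, -2.79]
contact_force: [-0.2, 0.3, 4.1]
grip_width: 25.7
```

>>> {"op": "arm_command", "data": {
  "deltas": [
    [0,0.001,0,0],
    [0,0,0,0],
    [0,0,0,0]
  ]
}}

```text
time: 14.3
tool_pos: [513.1, 198.2, 15.8]
tcp_rot: [-1.57, 0.002, -2.79]
contact_force: [-2.4, -1.2, 12.0]
grip_width: 25.6
```

>>> {"op": "arm_command", "data": {
  "deltas": [
    [0,0,0,0],
    [0,0,0,0],
    [0,0,0,0],
    [0,0,0,0],
    [0,0,0,0]
  ],
  "claw": 120
}}

```text
time: 14.8
tool_pos: [512.4, 198.0, 14.0]
tcp_rot: [-1.571, -0.0, -2.79]
contact_force: [0.1, 0.5, 0.1]
grip_width: 48.6
```

>>> {"op": "arm_command", "data": {
  "deltas": [
    [0,-0.02,0,0],
    [0,-0.04,0,0],
    [0,-0.04,0,0],
    [0,0,0,0],
    [0,0,0,0]
  ]
}}

```text
time: 15.3
tool_pos: [512.8, 198.2, 114.8]
tcp_rot: [-1.57, 0.002, -2.79]
contact_force: [-0.0, 0.4, -0.1]
grip_width: 48.9
```

```bash
python3 plan.py 634.1 -191.7 85 131.7 45 7.5
```

```text
at [512.8 198.2 114.8] yaw -159.84 f [-0.   0.4 -0.1] w 48.9 t 15.3
[[0.002, 0.003, 0.041, 6.8], [-0.003, 0.003, 0.041, 6.9], [-0.007, 0.003, 0.04, 6.8], [-0.013, 0.003, 0.039, 6.9], [-0.017, 0.003, 0.037, 6.8]]
[[-0.021, 0.003, 0.035, 6.9], [-0.025, 0.003, 0.032, 6.8], [-0.029, 0.003, 0.029, 6.9], [-0.032, 0.003, 0.025, 6.8], [-0.0348, 0.0028, 0.0211, 6.9]]
```

>>> {"op": "arm_command", "data": {
  "deltas": [
    [0.002,0.003,0.041,6.8],
    [-0.003,0.003,0.041,6.9],
    [-0.007,0.003,0.04,6.8],
    [-0.013,0.003,0.039,6.9],
    [-0.017,0.003,0.037,6.8]
  ]
}}

```text
time: 15.8
tool_pos: [572.8, 1.4, 97.1]
tcp_rot: [-1.57, -0.003, 2.892]
contact_force: [-0.4, 0.6, 0.3]
grip_width: 48.6
```

>>> {"op": "arm_command", "data": {
  "deltas": [
    [-0.021,0.003,0.035,6.9],
    [-0.025,0.003,0.032,6.8],
    [-0.029,0.003,0.029,6.9],
    [-0.032,0.003,0.025,6.8],
    [-0.035,0.003,0.021,6.9]
  ]
}}

```text
time: 16.3
tool_pos: [633.1, -193.1, 81.6]
tcp_rot: [-1.569, -0.004, 2.293]
contact_force: [-0.2, 0.5, -0.2]
grip_width: 48.8
```

>>> {"op": "arm_command", "data": {
  "deltas": [
    [0,0,0,0],
    [0,0,0,0],
    [0,0,0,0],
    [0,0,0,0]
  ]
}}

```text
time: 16.7
tool_pos: [633.7, -190.3, 83.8]
tcp_rot: [-1.57, -0.001, 2.3]
contact_force: [-0.6, 0.4, -1.0]
grip_width: 49.1
```

```bash
python3 plan.py 634.1 -191.7 11.3 131.7 30
python3 - <<'E'
from meas import *
for n in("top","scene"):
    c=vision.capture(n);m=best(c,"tuner",(497,191),12)
    if m is None: print(n,"none");continue
    g={"top":(498.08,190.21,-159.81),"scene":(494.29,192.07,-159.43)}[n]
    t=np.radians(g[2]);e=np.array(g[:2])-18*np.array([np.cos(t),np.sin(t)])
    f=fit([(c,m)],"tuner",(513,197.4,np.radians(-159.8)),4);d=np.array(f[:2])-e
    print(n,np.round(f,2),"err world",d.round(2),"card frame",np.round([d@[np.cos(t),np.sin(t)],d@[-np.sin(t),np.cos(t)]],2))
    u,v=map(int,proj(c,[497,191,4]));k=c["img"][v-35:v+36,u-35:u+36]
    cv2.imwrite(f"pics/tt_{n}.png",cv2.resize(k,(400,400),interpolation=cv2.INTER_CUBIC)[:,:,::-1])
cv2.imwrite("pics/tt.png",cv2.hconcat([cv2.imread("pics/tt_top.png"),cv2.imread("pics/tt_scene.png")]))
E
```

```text
at [ 633.7 -190.3   83.8] yaw 131.79 f [-0.6  0.4 -1. ] w 49.1 t 16.7
[[0.0, 0.024, 0.0, 0.0], [-0.001, 0.024, 0.0, 0.1], [-0.0004, 0.0245, 0.0006, -0.0]]
top [ 5.1138e+02  1.9766e+02 -1.6728e+02  4.8000e-01] err world [-3.6   1.23] card frame [ 2.95 -2.4 ]
scene [ 5.0948e+02  1.9931e+02 -1.5323e+02  1.5000e-01] err world [-1.66  0.91] card frame [ 1.24 -1.44]
```

View pics/tt.png

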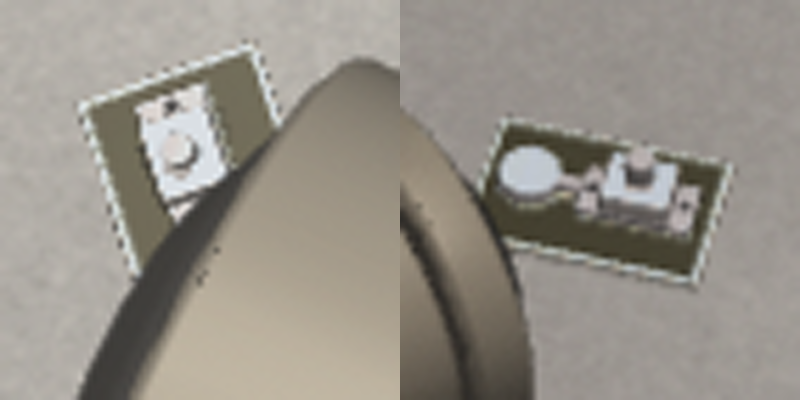

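The tuner sits over its outline with the key at the disc end. I'll measure it properly once the arm is out of the way. Now the red bar.

>>> {"op": "arm_command", "data": {
  "deltas": [
    [-0.001,0.03,0.001,0.1],
    [0,0.025,0,0],
    [0,0.01,0,0],
    [0,0.007,0,0],
    [0,0,0,0]
  ]
}}

```text
time: 17.4
tool_pos: [633.9, -193.1, 12.0]
tcp_rot: [-1.571, -0.0, 2.296]
contact_force: [-0.6, -0.9, -0.4]
grip_width: 48.6
```

>>> {"op": "arm_command", "data": {
  "deltas": [
    [0,0,0,0],
    [0,0,0,0],
    [0,0,0,0],
    [0,0,0,0],
    [0,0,0,0]
  ],
  "claw": 255
}}

```text
time: 17.9
tool_pos: [634.2, -193.4, 12.8]
tcp_rot: [-1.571, 0.001, 2.296]
contact_force: [-0.4, -0.3, 2.8]
grip_width: 17.8
```

>>> {"op": "arm_command", "data": {
  "deltas": [
    [0,0,0,0],
    [0,0,0,0],
    [0,0,0,0]
  ]
}}

```text
time: 18.2
tool_pos: [634.2, -193.4, 12.8]
tcp_rot: [-1.571, 0.001, 2.296]
contact_force: [-0.1, 0.3, 5.0]
grip_width: 17.9
```

>>> {"op": "arm_command", "data": {
  "deltas": [
    [0,-0.02,0,0],
    [0,-0.03,0,0],
    [0,-0.04,0,0],
    [0,-0.03,0,0],
    [0,0,0,0]
  ]
}}

```text
time: 18.7
tool_pos: [636.1, -194.2, 137.1]
tcp_rot: [-1.574, 0.008, 2.296]
contact_force: [-0.0, -0.6, -0.8]
grip_width: 17.8
```

```bash
python3 plan.py 423.3 371 130 -176.3 40 7.5
```

```text
at [ 636.1 -194.2  137.1] yaw 131.57 f [-0.  -0.6 -0.8] w 17.8 t 18.7
[[0.035, 0.0, -0.013, -3.3], [0.035, 0.001, -0.016, -3.2], [0.033, 0.0, -0.017, -3.3], [0.033, 0.001, -0.02, -3.2], [0.031, 0.0, -0.021, -3.3]]
[[0.03, 0.001, -0.023, -3.3], [0.029, 0.0, -0.024, -3.2], [0.027, 0.001, -0.026, -3.3], [0.026, 0.0, -0.028, -3.2], [0.024, 0.0, -0.029, -3.3]]
[[0.022, 0.001, -0.03, -3.2], [0.021, 0.0, -0.032, -3.3], [0.019, 0.001, -0.032, -3.3], [0.017, 0.0, -0.034, -3.2], [0.015, 0.001, -0.035, -3.3]]
[[0.0129, 0.0001, -0.0352, -3.2]]
```

>>> {"op": "arm_command", "data": {
  "deltas": [
    [0.035,0,-0.013,-3.3],
    [0.035,0.001,-0.016,-3.2],
    [0.033,0,-0.017,-3.3],
    [0.033,0.001,-0.02,-3.2],
    [0.031,0,-0.021,-3.3]
  ]
}}

```text
time: 19.2
tool_pos: [565.9, -14.9, 128.7]
tcp_rot: [-1.57, -0.002, 2.583]
contact_force: [-0.3, 0.2, -0.8]
grip_width: 17.7
```

>>> {"op": "arm_command", "data": {
  "deltas": [
    [0.03,0.001,-0.023,-3.3],
    [0.029,0,-0.024,-3.2],
    [0.027,0.001,-0.026,-3.3],
    [0.026,0,-0.028,-3.2],
    [0.024,0,-0.029,-3.3]
  ]
}}

```text
time: 19.7
tool_pos: [499.4, 161.4, 127.0]
tcp_rot: [-1.57, -0.002, 2.867]
contact_force: [1.1, 1.1, -0.4]
grip_width: 17.7
```

>>> {"op": "arm_command", "data": {
  "deltas": [
    [0.022,0.001,-0.03,-3.2],
    [0.021,0,-0.032,-3.3],
    [0.019,0.001,-0.032,-3.3],
    [0.017,0,-0.034,-3.2],
    [0.015,0.001,-0.035,-3.3]
  ]
}}

```text
time: 20.2
tool_pos: [432.9, 337.9, 124.0]
tcp_rot: [-1.57, -0.002, -3.131]
contact_force: [1.0, 0.2, -0.9]
grip_width: 17.6
```

>>> {"op": "arm_command", "data": {
  "deltas": [
    [0.013,0,-0.035,-3.2],
    [0,0,0,0],
    [0,0,0,0],
    [0,0,0,0]
  ]
}}

```text
time: 20.6
tool_pos: [420.9, 370.7, 124.4]
tcp_rot: [-1.57, -0.001, -3.079]
contact_force: [-0.2, -0.4, -0.6]
grip_width: 17.4
```

```bash
python3 plan.py 424.5 371 60 -176.3 40 7.5
```

```text
at [420.9 370.7 124.4] yaw -176.4 f [-0.2 -0.4 -0.6] w 17.4 t 20.6
[[-0.002, 0.032, 0.0, -0.0], [-0.0016, 0.0324, -0.0001, -0.1]]
```

>>> {"op": "arm_command", "data": {
  "deltas": [
    [-0.002,0.032,0,0],
    [-0.0015,0.032,0,0],
    [0,0.025,0,0],
    [0,0,0,0],
    [0,0,0,0]
  ]
}}

```text
time: 21.1
tool_pos: [425.0, 371.1, 36.4]
tcp_rot: [-1.57, -0.0, -3.079]
contact_force: [-0.5, -0.2, -0.2]
grip_width: 18.2
```

>>> {"op": "arm_command", "data": {
  "deltas": [
    [0,0.01,0,0],
    [0,0.005,0,0],
    [0,0.002,0,0],
    [0,0,0,0],
    [0,0,0,0]
  ]
}}

```text
time: 21.6
tool_pos: [424.6, 372.2, 19.4]
tcp_rot: [-1.571, 0.0, -3.078]
contact_force: [0.4, 0.9, -0.1]
grip_width: 17.7
```

```bash
python3 plan.py 424.5 371 17 -176.3 40 7.5
```

```text
at [424.6 372.2  19.4] yaw -176.33 f [ 0.4  0.9 -0.1] w 17.7 t 21.6
[[0.0001, 0.0024, 0.0012, -0.0]]
```

>>> {"op": "arm_command", "data": {
  "deltas": [
    [0,0.001,0.001,0],
    [0,0.001,0,0],
    [0,0,0,0],
    [0,0,0,0]
  ]
}}

```text
time: 22.0
tool_pos: [424.5, 371.0, 17.2]
tcp_rot: [-1.571, 0.0, -3.078]
contact_force: [0.3, 0.7, -1.2]
grip_width: 17.7
```

>>> {"op": "arm_command", "data": {
  "deltas": [
    [0,0.001,0,0],
    [0,0,0,0],
    [0,0,0,0]
  ]
}}

```text
time: 22.3
tool_pos: [424.7, 371.1, 16.7]
tcp_rot: [-1.571, 0.001, -3.078]
contact_force: [-0.9, -1.4, 5.9]
grip_width: 17.8
```

Contact. I'll release, rise, and turn to the gold humbucker (yaw −51).

>>> {"op": "arm_command", "data": {
  "deltas": [
    [0,0,0,0],
    [0,0,0,0],
    [0,0,0,0],
    [0,0,0,0],
    [0,0,0,0]
  ],
  "claw": 130
}}

```text
time: 22.8
tool_pos: [424.5, 371.0, 16.0]
tcp_rot: [-1.571, -0.0, -3.078]
contact_force: [-0.3, 0.3, -0.1]
grip_width: 44.7
```

>>> {"op": "arm_command", "data": {
  "deltas": [
    [0,-0.02,0,0],
    [0,-0.04,0,0],
    [0,-0.03,0,0],
    [0,0,0,0],
    [0,0,0,0]
  ]
}}

```text
time: 23.3
tool_pos: [424.7, 371.1, 106.6]
tcp_rot: [-1.571, 0.001, -3.078]
contact_force: [-1.0, -0.3, 0.1]
grip_width: 45.4
```

```bash
python3 plan.py 578.3 357.3 90 -51 45 7.5
```

```text
at [424.7 371.1 106.6] yaw -176.34 f [-1.  -0.3  0.1] w 45.4 t 23.3
[[-0.009, 0.001, 0.001, -7.4], [-0.009, 0.001, 0.003, -7.3], [-0.008, 0.001, 0.003, -7.4], [-0.008, 0.001, 0.005, -7.4], [-0.007, 0.001, 0.006, -7.4]]
[[-0.006, 0.001, 0.006, -7.3], [-0.006, 0.001, 0.007, -7.4], [-0.004, 0.001, 0.008, -7.4], [-0.003, 0.001, 0.009, -7.4], [-0.003, 0.001, 0.009, -7.3]]
[[-0.001, 0.001, 0.008, -7.4], [0.0, 0.001, 0.01, -7.4], [0.001, 0.001, 0.009, -7.3], [0.002, 0.001, 0.008, -7.4], [0.004, 0.001, 0.009, -7.4]]
[[0.004, 0.001, 0.008, -7.4], [0.0056, 0.0006, 0.0069, -7.3]]
```

>>> {"op": "arm_command", "data": {
  "deltas": [
    [-0.009,0.001,0.001,-7.4],
    [-0.009,0.001,0.003,-7.3],
    [-0.008,0.001,0.003,-7.4],
    [-0.008,0.001,0.005,-7.4],
    [-0.007,0.001,0.006,-7.4]
  ],
  "claw": 60
}}

```text
time: 23.8
tool_pos: [469.5, 366.2, 99.1]
tcp_rot: [-1.571, -0.003, -2.428]
contact_force: [0.2, -0.3, 1.2]
grip_width: 69.8
```

>>> {"op": "arm_command", "data": {
  "deltas": [
    [-0.006,0.001,0.006,-7.3],
    [-0.006,0.001,0.007,-7.4],
    [-0.004,0.001,0.008,-7.4],
    [-0.003,0.001,0.009,-7.4],
    [-0.003,0.001,0.009,-7.3]
  ]
}}

```text
time: 24.3
tool_pos: [514.8, 362.2, 93.9]
tcp_rot: [-1.574, -0.003, -1.786]
contact_force: [0.8, -0.2, 0.5]
grip_width: 70.5
```

>>> {"op": "arm_command", "data": {
  "deltas": [
    [-0.001,0.001,0.008,-7.4],
    [0,0.001,0.01,-7.4],
    [0.001,0.001,0.009,-7.3],
    [0.002,0.001,0.008,-7.4],
    [0.004,0.001,0.009,-7.4]
  ]
}}

```text
time: 24.8
tool_pos: [559.7, 358.2, 88.8]
tcp_rot: [-1.575, -0.0, -1.142]
contact_force: [0.3, -1.3, 0.2]
grip_width: 70.3
```

>>> {"op": "arm_command", "data": {
  "deltas": [
    [0.004,0.001,0.008,-7.4],
    [0.0055,0.0005,0.007,-7.3],
    [0,0,0,0],
    [0,0,0,0],
    [0,0,0,0]
  ]
}}

```text
time: 25.3
tool_pos: [577.4, 357.3, 88.9]
tcp_rot: [-1.572, 0.0, -0.893]
contact_force: [0.0, -0.2, 0.2]
grip_width: 69.9
```

```bash
python3 plan.py 578.4 357.5 12 -51 45 7.5
python3 - <<'E'
from meas import *
n="scene";c=vision.capture(n);m=best(c,"tuner",(497,191),12)
print("tuner",np.round(fit([(c,m)],"tuner",(513,197.4,np.radians(-159.8)),4),2))
m=best(c,"single_coil",(423,371),16)
if m is not None: print("sc",np.round(fit([(c,m)],"single_coil",(421.2,371.7,np.radians(3.7)),4),2))
E
```

```text
at [577.4 357.3  88.9] yaw -51.17 f [ 0.  -0.2  0.2] w 69.9 t 25.3
[[0.0, 0.038, 0.0, -0.1], [0.0005, 0.0389, 0.0009, -0.1]]
tuner [ 5.1123e+02  1.9866e+02 -1.5576e+02  2.0000e-01]
sc [4.1827e+02 3.7515e+02 1.2800e+00 3.9000e-01]
```

>>> {"op": "arm_command", "data": {
  "deltas": [
    [0.0005,0.03,0.001,0],
    [0,0.03,0,0],
    [0,0.01,0,0],
    [0,0.007,0,0],
    [0,0,0,0]
  ]
}}

```text
time: 25.95
tool_pos: [579.3, 357.6, 12.6]
tcp_rot: [-1.571, -0.0, -0.891]
contact_force: [0.1, 0.1, -0.2]
grip_width: 70.5
```

>>> {"op": "arm_command", "data": {
  "deltas": [
    [0,0,0,0],
    [0,0,0,0],
    [0,0,0,0],
    [0,0,0,0],
    [0,0,0,0]
  ],
  "claw": 255
}}

```text
time: 26.45
tool_pos: [579.4, 357.6, 13.1]
tcp_rot: [-1.57, -0.0, -0.891]
contact_force: [-0.7, -0.3, 2.9]
grip_width: 37.8
```

>>> {"op": "arm_command", "data": {
  "deltas": [
    [0,0,0,0],
    [0,0,0,0],
    [0,0,0,0]
  ]
}}

```text
time: 26.75
tool_pos: [579.5, 357.6, 13.2]
tcp_rot: [-1.57, -0.0, -0.891]
contact_force: [-1.3, -0.8, 5.3]
grip_width: 37.6
```

>>> {"op": "arm_command", "data": {
  "deltas": [
    [0,-0.02,0,0],
    [0,-0.03,0,0],
    [0,-0.04,0,0],
    [0,-0.03,0,0],
    [0,0,0,0]
  ]
}}

```text
time: 27.25
tool_pos: [581.6, 358.7, 137.7]
tcp_rot: [-1.562, -0.002, -0.891]
contact_force: [-0.5, 0.4, -1.1]
grip_width: 37.5
```

>>> {"op": "arm_command", "data": {
  "deltas": [
    [0,0,0,0],
    [0,0,0,0]
  ]
}}

```text
time: 27.45
tool_pos: [578.3, 357.1, 130.4]
tcp_rot: [-1.575, 0.001, -0.891]
contact_force: [0.2, 0.0, -1.3]
grip_width: 37.7
```

```bash
python3 plan.py 498.2 14.7 125 20.9 40 7.5
```

```text
at [578.3 357.1 130.4] yaw -51.04 f [ 0.2  0.  -1.3] w 37.7 t 27.45
[[0.022, 0.001, -0.028, -7.2], [0.018, 0.0, -0.03, -7.2], [0.014, 0.001, -0.032, -7.2], [0.009, 0.0, -0.034, -7.2], [0.006, 0.001, -0.035, -7.2]]
[[0.001, 0.0, -0.035, -7.2], [-0.003, 0.001, -0.035, -7.2], [-0.008, 0.0, -0.034, -7.2], [-0.012, 0.001, -0.033, -7.1], [-0.0155, 0.0004, -0.0317, -7.2]]
```

>>> {"op": "arm_command", "data": {
  "deltas": [
    [0.022,0.001,-0.028,-7.2],
    [0.018,0,-0.03,-7.2],
    [0.014,0.001,-0.032,-7.2],
    [0.009,0,-0.034,-7.2],
    [0.006,0.001,-0.035,-7.2]
  ]
}}

```text
time: 27.95
tool_pos: [537.6, 184.6, 127.8]
tcp_rot: [-1.572, 0.003, -0.257]
contact_force: [1.0, -0.2, -0.5]
grip_width: 37.7
```

>>> {"op": "arm_command", "data": {
  "deltas": [
    [0.001,0,-0.035,-7.2],
    [-0.003,0.001,-0.035,-7.2],
    [-0.008,0,-0.034,-7.2],
    [-0.012,0.001,-0.033,-7.1],
    [-0.0155,0,-0.032,-7.2]
  ]
}}

```text
time: 28.45
tool_pos: [497.7, 13.8, 126.0]
tcp_rot: [-1.569, 0.003, 0.369]
contact_force: [0.1, -0.8, -1.4]
grip_width: 37.9
```

>>> {"op": "arm_command", "data": {
  "deltas": [
    [0,0.04,0,0],
    [0,0.04,0,0],
    [0,0,0,0],
    [0,0,0,0],
    [0,0,0,0]
  ]
}}

```text
time: 28.95
tool_pos: [500.3, 15.0, 49.0]
tcp_rot: [-1.572, -0.002, 0.365]
contact_force: [1.3, -1.1, -0.7]
grip_width: 37.5
```

```bash
python3 plan.py 498.7 14.9 20 20.9 20 7.5
```

```text
at [500.3  15.   49. ] yaw 20.89 f [ 1.3 -1.1 -0.7] w 37.5 t 28.95
[[-0.001, 0.014, 0.0, -0.0], [-0.0005, 0.015, 0.0005, -0.0]]
```

>>> {"op": "arm_command", "data": {
  "deltas": [
    [-0.001,0.015,0.0005,0],
    [0,0.01,0,0],
    [0,0.004,0,0],
    [0,0.001,0,0],
    [0,0,0,0]
  ]
}}

```text
time: 29.45
tool_pos: [498.5, 15.0, 18.1]
tcp_rot: [-1.571, -0.001, 0.364]
contact_force: [0.6, 0.6, -1.3]
grip_width: 37.8
```

>>> {"op": "arm_command", "data": {
  "deltas": [
    [0,0.001,0,0],
    [0,0,0,0],
    [0,0,0,0]
  ]
}}

```text
time: 29.75
tool_pos: [498.6, 14.9, 17.1]
tcp_rot: [-1.571, -0.001, 0.364]
contact_force: [0.8, 0.6, 1.5]
grip_width: 37.8
```

Beginning of contact. I'll release, rise, and move the arm clear to look.

>>> {"op": "arm_command", "data": {
  "deltas": [
    [0,0.0005,0,0],
    [0,0,0,0]
  ]
}}

```text
time: 29.95
tool_pos: [498.6, 15.0, 17.1]
tcp_rot: [-1.571, -0.001, 0.364]
contact_force: [-1.0, -0.0, 7.3]
grip_width: 37.8
```

>>> {"op": "arm_command", "data": {
  "deltas": [
    [0,0,0,0],
    [0,0,0,0],
    [0,0,0,0],
    [0,0,0,0],
    [0,0,0,0]
  ],
  "claw": 80
}}

```text
time: 30.45
tool_pos: [498.1, 15.0, 16.1]
tcp_rot: [-1.571, 0.0, 0.364]
contact_force: [-0.3, -1.1, -0.3]
grip_width: 62.7
```

>>> {"op": "arm_command", "data": {
  "deltas": [
    [0,-0.02,0,0],
    [0,-0.04,0,0],
    [0,-0.04,0,0],
    [0,-0.04,0,0],
    [0,0,0,0]
  ]
}}

```text
time: 30.95
tool_pos: [501.1, 14.7, 161.3]
tcp_rot: [-1.576, -0.009, 0.364]
contact_force: [-1.0, -0.4, -0.4]
grip_width: 63.0
```

```bash
python3 plan.py 400 -330 170 20.9 48 7.5
```

```text
at [501.1  14.7 161.3] yaw 20.87 f [-1.  -0.4 -0.4] w 63.0 t 30.95
[[-0.027, -0.001, -0.036, -0.0], [-0.027, -0.001, -0.036, -0.0], [-0.027, -0.001, -0.035, -0.0], [-0.028, -0.001, -0.036, -0.0], [-0.027, -0.001, -0.036, -0.0]]
[[-0.027, -0.002, -0.036, -0.0], [-0.027, -0.001, -0.035, -0.0], [-0.0273, -0.0007, -0.0361, -0.0]]
```

>>> {"op": "arm_command", "data": {
  "deltas": [
    [-0.027,-0.001,-0.036,0],
    [-0.027,-0.001,-0.036,0],
    [-0.027,-0.001,-0.035,0],
    [-0.028,-0.001,-0.036,0],
    [-0.027,-0.001,-0.036,0]
  ]
}}

```text
time: 31.45
tool_pos: [433.7, -202.0, 160.5]
tcp_rot: [-1.57, 0.001, 0.364]
contact_force: [0.6, 0.1, 0.0]
grip_width: 63.2
```

>>> {"op": "arm_command", "data": {
  "deltas": [
    [-0.027,-0.002,-0.036,0],
    [-0.027,-0.001,-0.035,0],
    [-0.027,-0.001,-0.036,0]
  ]
}}

```text
time: 31.75
tool_pos: [396.1, -330.9, 164.5]
tcp_rot: [-1.57, 0.0, 0.364]
contact_force: [1.7, 0.2, 0.2]
grip_width: 62.7
```

```bash
cat > check.py <<'E'
from meas import *
import sys
tag=sys.argv[1]
P={"humbucker":("card_humbucker",20,0),"single_coil":("card_single_coil",18,0),"volume_knob":("card_knob",20,0),"tuner":("card_tuner",10,-18)}
CP={"top":{"card_humbucker":(499.11,13.73,21),"card_single_coil":(425.06,370.1,3.7),"card_knob":(642.6,-18.36,-17),"card_tuner":(498.08,190.21,-159.7)},
"scene":{"card_humbucker":(497.39,15.62,21),"card_single_coil":(421.23,371.75,3.7),"card_knob":(640.32,-16.95,-17),"card_tuner":(494.29,192.07,-159.7)}}
rows=[]
for n in("top","scene"):
    c=vision.capture(n);ims=[]
    for p,(cd,h,o) in P.items():
        x,y,t=CP[n][cd];m2=best(c,cd,(x,y),4)
        if m2 is not None:
            f=fit([(c,m2)],cd,(x,y,np.radians(t)));print(n,cd,np.round(f,2))
        tr=np.radians(t);a=np.array([np.cos(tr),np.sin(tr)]);e=np.array([x,y])+o*a
        m=best(c,p,(x,y),h+4)
        if m is None: print(n,p,"none")
        else:
            f=fit([(c,m)],p,(*e,tr),4);d=np.array(f[:2])-e
            print(n,p,"card-frame err",np.round([d@a,d@[-a[1],a[0]],f[2]-t],2),"res",round(f[3],2))
        u,v=map(int,proj(c,[x,y,4]));r=32
        k=cv2.resize(c["img"][v-r:v+r,u-r:u+r],(200*2,200*2),interpolation=cv2.INTER_CUBIC)[:,:,::-1].copy()
        ims.append(cv2.resize(k,(300,300)) if 0 else k)
    rows.append(cv2.vconcat([cv2.hconcat(ims[:2]),cv2.hconcat(ims[2:])]))
for n,r in zip(("top","scene"),rows): cv2.imwrite(f"pics/{tag}_{n}.png",cv2.resize(r,(600,600)))
E
python3 check.py c1
```

```text
top card_humbucker [499.76  14.    21.34   0.69]
top humbucker card-frame err [-0.52 -0.32  0.38] res 0.06
top card_single_coil [425.34 370.22   3.86   0.43]
top single_coil card-frame err [-1.04  0.72  0.06] res 0.04
top card_knob [ 6.432e+02 -1.877e+01 -1.772e+01  1.600e-01]
top volume_knob card-frame err [ 1.98 -0.36  1.84] res 0.1
top card_tuner [ 4.9674e+02  1.8985e+02 -1.6068e+02  4.7000e-01]
top tuner card-frame err [ 1.89 -0.96  0.7 ] res 0.1
scene card_humbucker [496.13  15.8   21.28   1.29]
scene humbucker card-frame err [-0.31  0.96  1.72] res 0.09
scene card_single_coil [423.06 371.07   5.19   1.11]
scene single_coil card-frame err [ 1.34  0.99 -0.06] res 0.15
scene card_knob [ 6.3886e+02 -1.6900e+01 -1.6300e+01  2.2000e-01]
scene volume_knob card-frame err [ 0.98 -0.07 16.05] res 0.11
scene tuner card-frame err [ 0.49 -1.15  7.62] res 0.19
```

View pics/c1_top.png

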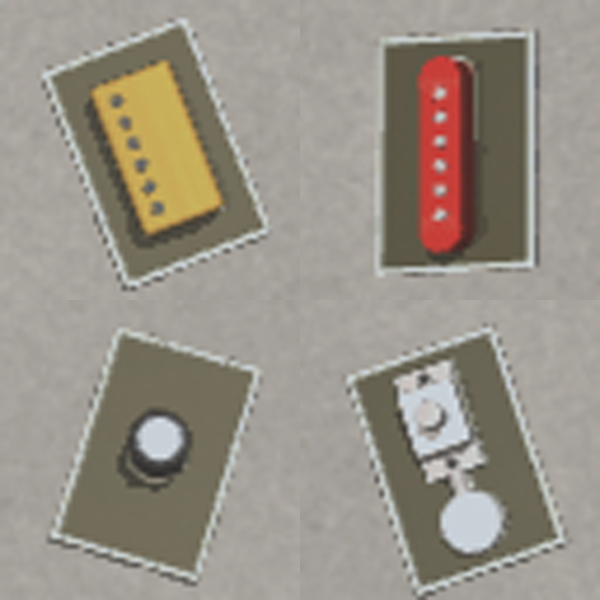

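View pics/c1_scene.png

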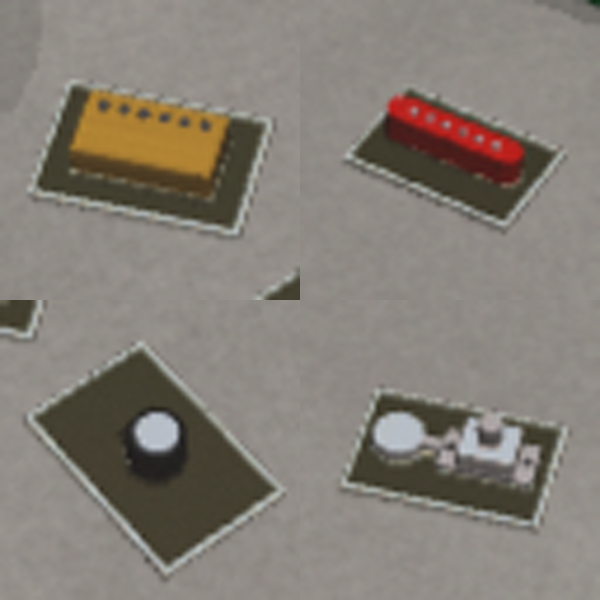

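All four parts are on their own cards. Averaged over the two cameras, each offset is within about 1.6 mm. The humbucker, single-coil and tuner lie square and the knob is upright. The tuner's key is over the round end, and nothing else was disturbed. I'll hand it in.

```bash
python3 -c "
from h import *
o=bot.get_obs();print(o['time'],o['tool_pos'],o['grip_width']);print(job.close_job())"
```

```text
32.65 [ 397.26225752 -329.46036088  165.23453021] 62.87140504251001
the job is handed in; nothing more can be done
None
```

All four parts are on their matching spray cards and released, and the job was handed in at 32.7 s with the arm clear. The tuner's key is over the round end of its outline. I never went near the look-alikes, the tape roll or the paint jar, but I did not re-measure them at the end.

Last checks against the cards, from the top and scene cameras:

| Part | Offset, top camera | Offset, scene camera | Angle |
|---|---|---|---|
| Humbucker | about 0.6 mm | about 1.0 mm | 0.4° (top), 1.7° (scene) |
| Single-coil | about 1.3 mm | about 1.7 mm | within 0.1° |
| Knob | about 2.0 mm | about 1.0 mm | does not matter |
| Tuner | about 2.1 mm | about 1.3 mm | 0.7° (top), 7.6° (scene) |

- **Tuner angle:** the two cameras disagreed. The scene camera's fit was poor, and both pictures show the tuner square on its outline, so I trusted the top view.
- **Knob:** a separate measurement put it 1.3–1.6 mm off centre, with a thin sliver of outline showing in the top view. I let it go about 2 mm above the card, before touching, and did not re-seat it. The other three were lowered until the wrist felt contact.
- **Single-coil:** a thin sliver of outline also shows beside it in the top view.

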